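# Park a knife-handle blank at the top of the sloped rack

### The arm

A 6-joint arm with a two-finger parallel gripper is mounted at the origin on the work surface. World frame = base frame: x ahead of the robot, y to its left, z up, the work surface at z = 0. Lengths are in m, angles in degrees, forces in N, time in s.
With the tool pointing down it reaches from about 0.3 to 0.875 m from the base axis. Payload 4.2 kg.
Tool frame: the origin (TCP) lies on the centre line of the jaws, within the pads' length; the fingertips stand 22 mm ahead of it and the grasp point (between the pads) lies 3 mm ahead of it (r.tip_extent is the z of the fingertips in the tool frame, in m); z points along the fingers, y is the direction in which the jaws open and shut (so a half turn about z gives the same grasp; the last joint's range is limited). The gripper opens to 85 mm and grips with 20 to 120 N. Pads are 22 mm wide; open, the fingers measure 114 mm over their backs; the gripper's body (76 mm by 85 mm) begins 54 mm behind the grasp point. The pads swing forward as they close: fully open they stand 13 mm farther back than shut.
Start: joints at [-76.662, 18.312, 89.639, -0, 72.044, -1.146], TCP at [0.144, -0.557, 0.253] pointing down, gripper open.
Joint ranges: [-177.97, 177.97], [-48.28, 115.42], [12.27, 149.76], [-77.06, 257.06], [2.81, 150.46], [-146.56, 146.56]. Speed limits (degrees/s): [147.25, 147.25, 180, 180, 180, 180].

### API

Orientations are given as [roll, pitch, yaw] about the fixed x, y, z axes, in that order (R = Rz(yaw) Ry(pitch) Rx(roll)).
In Python, from cell import r, cams gives the robot as it stands. The module is installed in compiled form; this text tells all that it offers.
- The arm moves only by the shell command python3 -m handwheel 'ROWS' [OPENING] [FORCE]. ROWS is a JSON object of lists of equal length, an entry for each row: "delta_pos": the shift along the tool's x, y, z in cm, a list of three; "twist": the turn about the tool's z in rad. A call has 1 to 20 rows; each row shifts and turns the commanded pose from where the row before left it, along the tool's axes as they then stand; what a row does not reach is not made up. A row lasts 1/12 s, in which the tool goes at most 41.7 mm and 7.16 degrees, less where a joint would pass 70% of its speed; a pose out of reach is approached as far as the arm can. A call with a gripper value outside its range is refused whole. OPENING is the finger opening in cm, from 0 to 8.54, set as the call begins (- or left out, the last holds). The fingers move at their own pace and stop on an object; FORCE is the grip in N (left out, the last holds). Time passes only in rows, so rows that do not move let the fingers close. It gives the time, the measured TCP pose, the force and the opening at its end, in the units of the state.
- r.sense(): the state, without advancing time (a new reading comes with each control period).
- cams.camera(name): name is "side" or "top"; returns a dict with "image" (480x640x3 uint8, red, green, blue), "intrinsics" (3x3 intrinsics, pixels), "k1" (the pictures are not rectified: a ray, as slopes to the right and down, at radius r is drawn at 1 + k1 r^2 times it, then the intrinsics apply), "world_from_camera" (4x4, takes a point from camera to world coordinates). Camera axes: x right, y down, z forward; pixel columns grow to the right and rows downward; lengths in m; the calibration is good to about 2 mm. A picture is of the moment at which its call begins. There is no depth.
- r.job_done(): hands the job in, once; it reports no verdict.
The state is a dict: "time_s": time; "q": joint angles; "joint_velocities": joint speeds; "joint_efforts": joint torques, N m; "tcp_pos": TCP position; "eef_rot": TCP orientation; "ft_force": force on the tool from outside, world axes, zero at the start; "torque": the same for the moment, N m; "width": finger opening in m.
Only numpy, scipy, OpenCV 4.12 (cv2) and the standard library are available. Lean on these libraries where they do the work, as an engineer would, in place of code of your own. Each camera call takes 0.05 s, during which the arm holds its last target.

### The job

On the cutler's sloped two-lane rack, gently push the longer of the two round handle blanks up its lane with your fingertips, over the low sill, until it drops in against the stop at the top and can't roll back. Push it only: don't grip or lift it, and leave the shorter blank at the bottom of its own lane and the other things on the counter where they are.

Things in the scene. Friction and masses are not known exactly. Their poses are not given: they have to be found in the camera images.
- gutter: Fixed rack's smooth waxed wood floor, 8 degree slope, two parallel lanes. Origin on the floor surface, between the lanes, at the bottom lips' inner face, 30 mm above the counter. x up the slope (away from the robot), y left across, z square out of the floor. Lane centres at y = +55 and -55 mm, 100 mm wide; walls 10 mm thick, 25 mm high. Bottom lips: x -8 to 0, 9 mm high; before them only a base board 10 mm high.
- left_sill (a point): Middle of the left lane's one-way sill edge (rack floor x 135, y +55, z 5 mm): a gentle ramp rises from x = 110 mm to this 5 mm high edge, then drops straight to the floor. Axes as the rack floor's.
- right_sill (a point): The same point of the right lane's sill (x 135, y -55, z 5 mm).
- left_seat (a point): Where the centre of a blank seated between sill and stop lies in the left lane (rack floor x 149, y +55, z 20 mm). The stop's face is at x = 170 mm; the stop is 30 mm high, 12 mm thick.
- right_seat (a point): The same point of the right lane (x 149, y -55, z 20 mm).
- long_blank: Longer smooth wooden handle blank: cylinder, 40 mm diameter, 90 mm long, 60 to 120 g, dark bore in each end. Lies across either lane, free to roll, against the bottom lip (axis at rack floor x 17, z 20 mm); let go below the sill, it rolls back there. Origin at its centre; own y is the cylinder's axis, x and z turn as it rolls.
- short_blank: The shorter handle blank, same wood and diameter (40 mm), 55 mm long, lying against the bottom lip of the other lane. To be left there. Origin at its centre, y along its axis.
- whetstone: a grey whetstone on its wooden base, 170 x 65 x 38 mm, loose on the counter. Origin: centre of its underside. To be left alone.
- oil_bottle: a white squat bottle, 52 mm across and 120 mm tall, loose on the counter. Origin: centre of its underside. To be left alone.
- pen_pot: a white pot of pens, 80 mm across, 95 mm tall (pens to 145 mm), loose on the counter. Origin: centre of its underside. To be left alone.

How it is judged:
By the outcome, as a careful person would: the job done as asked, in the order asked, and still so for the second after the job is handed in, with the robot touching nothing.
It also fails if it takes over 40 s, if anything falls off the work surface, if the arm or the gripper's body presses on something with over 40 N, if the wrist force passes 120 N, or if a joint passes its speed limit or range.

## Working session

There is one attempt and no reset: what is moved stays moved. The work goes in short steps, Python scripts to look and compute and a shell command to move; the robot and the scene stay as the last step left them, time stands still between calls to the robot, and variables do not carry over. Pictures are saved under pics/ and viewed, and the job is handed in when it is done.

```bash
mkdir -p pics; python3 - <<'E'
from cell import r,cams
import cv2,numpy as np
for n in("side","top"):
    c=cams.camera(n); cv2.imwrite(f"pics/{n}0.png",c["image"][:,:,::-1])
    print(n,c["intrinsics"],c["k1"],c["world_from_camera"])
s=r.sense();print(s["time_s"],s["tcp_pos"],s["eef_rot"],s["width"],r.tip_extent)
E
```

```text
side [[583.38850526   0.         314.75503228]
 [  0.         583.38850526 243.2470261 ]
 [  0.           0.           1.        ]] -0.1403478406994316 [[-0.80222723 -0.30571901  0.51280342 -0.08606599]
 [-0.59677183  0.4353359  -0.67405196  0.89120858]
 [-0.01717124 -0.84676947 -0.53168281  0.7637427 ]
 [ 0.          0.          0.          1.        ]]
top [[562.8879976    0.         320.75326308]
 [  0.         562.8879976  234.70457003]
 [  0.           0.           1.        ]] -0.04991046002105515 [[ 0.00471911 -0.99020116  0.13956861  0.39981604]
 [-0.99995327 -0.00349512  0.00901364  0.02009076]
 [-0.0084375  -0.13960463 -0.99017138  1.33783075]
 [ 0.          0.          0.          1.        ]]
0.1 [ 0.14372517 -0.55632629  0.25257571] [-1.79907692e+02 -7.25117584e-04  1.44845642e+01] 0.085492220178838 0.022
```

View pics/side0.png

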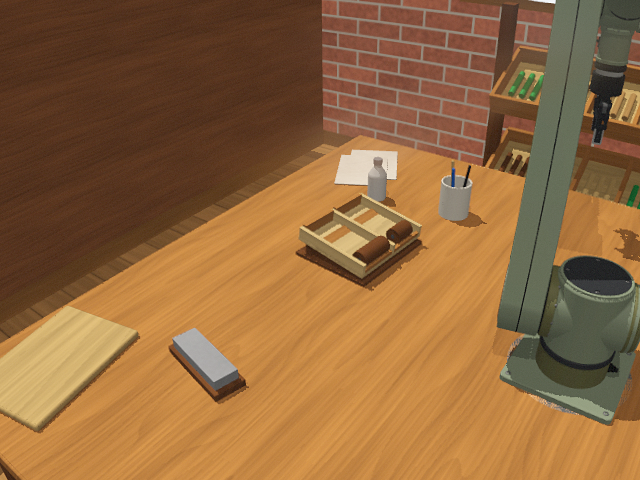

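View pics/top0.png

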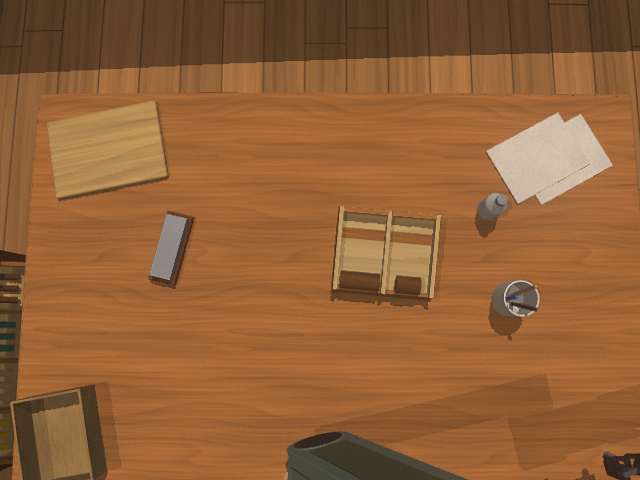

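The long blank is in the left lane (top view, about 360,281) and the short one in the right (407,285). Next I'll enlarge the rack.

```bash
python3 - <<'E'
import cv2
a=cv2.imread("pics/top0.png")[195:315,320:450]
cv2.imwrite("pics/topc.png",cv2.resize(a,None,fx=5,fy=5,interpolation=cv2.INTER_CUBIC))
a=cv2.imread("pics/side0.png")[185:295,290:430]
cv2.imwrite("pics/sidec.png",cv2.resize(a,None,fx=5,fy=5,interpolation=cv2.INTER_CUBIC))
E
```

```text
(no output)
```

View pics/topc.png

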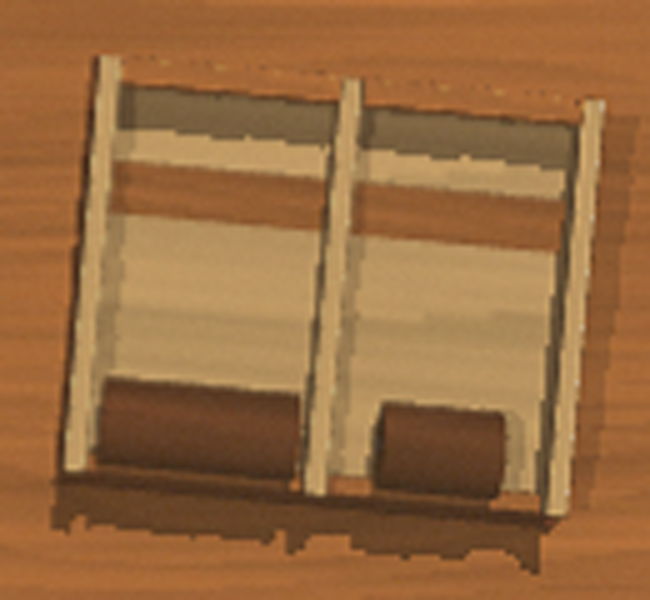

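View pics/sidec.png

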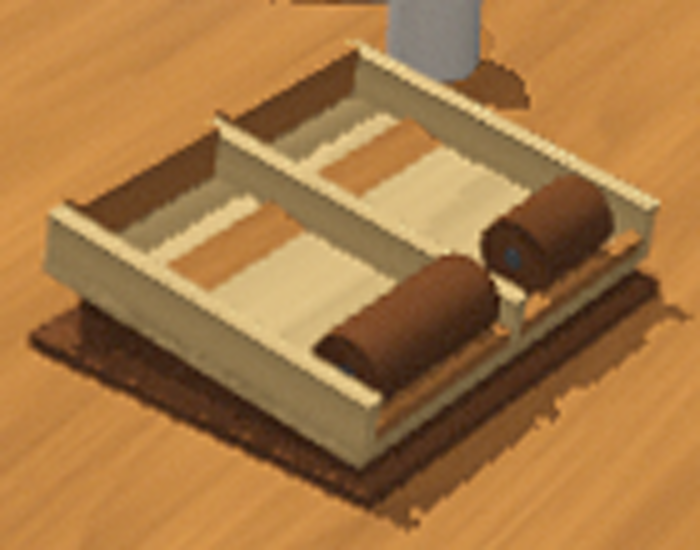

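```bash
cat > h.py <<'E'
import numpy as np
from scipy.spatial.transform import Rotation as R
C={'top':([562.888,320.753,234.705],-0.04991046,np.array([[0.00471911,-0.99020116,0.13956861,0.39981604],[-0.99995327,-0.00349512,0.00901364,0.02009076],[-0.0084375,-0.13960463,-0.99017138,1.33783075]])),
'side':([583.3885,314.755,243.247],-0.14034784,np.array([[-0.80222723,-0.30571901,0.51280342,-0.08606599],[-0.59677183,0.4353359,-0.67405196,0.89120858],[-0.01717124,-0.84676947,-0.53168281,0.7637427]]))}
def proj(n,P):
    (f,cx,cy),k,T=C[n]; p=(np.atleast_2d(P)-T[:,3])@T[:,:3]
    s=p[:,:2]/p[:,2:]; s=s*(1+k*(s**2).sum(1,keepdims=True)); return s*f+[cx,cy]
def pose(x,y,yaw): # rack
    return R.from_euler('ZY',[yaw,-8],degrees=True).as_matrix(),np.array([x,y,.03])
E
cat > fit.py <<'E'
from h import *
from scipy.optimize import least_squares
t=[((-8,115,25),(64,470)),((-8,105,25),(86,470)),((-8,5,25),(304,494)),((-8,-5,25),(326,494)),((-8,-105,25),(545,514)),((-8,-115,25),(567,516)),
((999,115,25),(97,56)),((999,105,25),(120,57)),((999,5,25),(342,79)),((999,-5,25),(362,80)),((999,-105,25),(583,100)),((999,-115,25),(605,102)),
((135,105,5),(112,163)),((135,5,5),(325,180)),((110,105,0),(108,213)),((110,5,0),(320,230)),((135,-5,5),(360,183)),((110,-5,0),(353,235))]
s=[((-8,115,25),(381,403)),((-8,-115,25),(658,206)),((999,115,25),(50,208)),((999,-115,25),(360,42)),((999,0,25),(222,116)),((-8,0,25),(513,290))]
def res(p,which=('top','side'),full=False):
    M,o=pose(*p[:3]);out=[]
    for n,L,off in(('top',t,(320,195)),('side',s,(290,185))):
        if n not in which: continue
        P=np.array([l[0] for l in L],float);P[P[:,0]==999,0]=p[3]*1000
        u=(np.array([l[1] for l in L])+.5)/5-.5+off
        out.append(proj(n,P/1000@M.T+o)-u)
    return np.concatenate(out).ravel()
for w in(('top','side'),('top',),('side',)):
    q=least_squares(res,[.4,-.1,0,.182],x_scale=[.1,.1,10,.1],args=(w,));print(w,q.x.round(4),np.abs(q.fun).max())
    print(q.fun.reshape(-1,2).round(1).tolist())
E
python3 fit.py
```

```text
('top', 'side') [ 0.4586 -0.1109 -4.9997  0.1803] 2.3330282784800715
[[0.0, -0.0], [-0.0, 0.4], [0.2, -0.4], [0.2, -0.0], [0.3, -0.1], [0.3, -0.1], [0.8, 0.3], [0.6, 0.5], [0.1, -0.0], [0.5, 0.2], [0.2, 0.1], [0.2, 0.1], [0.3, -0.7], [0.9, -0.3], [0.1, 0.0], [0.7, 0.5], [-1.8, -0.5], [-1.6, -0.1], [-2.1, 0.9], [0.8, -1.0], [0.3, 1.1], [-0.6, -0.7], [-2.0, 1.1], [2.3, 1.7]]
('top',) [ 0.4584 -0.1106 -4.9843  0.1809] 1.9121683436288777
[[-0.1, 0.1], [-0.1, 0.5], [0.1, -0.3], [0.1, 0.1], [0.2, 0.0], [0.2, 0.0], [0.7, 0.1], [0.5, 0.3], [-0.0, -0.2], [0.4, 0.0], [0.1, -0.1], [0.1, -0.1], [0.2, -0.6], [0.8, -0.2], [-0.0, 0.1], [0.6, 0.6], [-1.9, -0.4], [-1.7, -0.0]]
('side',) [ 0.4608 -0.1138 -5.013   0.1781] 2.2194901547089785
[[-2.2, -0.0], [0.5, -1.7], [1.0, 0.7], [0.0, -1.0], [-1.3, 0.7], [2.1, 0.9]]
```

```bash
cat > go.py <<'E'
from h import *
M,o=pose(.4586,-.1109,-5)
def w(x,y,z): return M@np.array([x,y,z])/1000+o
def tool(d,psi):
    a=np.radians(psi); return np.array([np.cos(a)*d[0]+np.sin(a)*d[1],np.sin(a)*d[0]-np.cos(a)*d[1],-d[2]])*100
# tip front-corner target -> tcp: front corner = tcp + 11mm along tool x, 22 down
def tcp(x,y,z,psi=-5,ext=.022):
    a=np.radians(psi); return w(x,y,z)-np.array([np.cos(a),np.sin(a),0])*.011+[0,0,ext]
def rack(p): return M.T@(np.asarray(p)-o)*1000
E
python3 - <<'E'
from go import *
P=np.array([ 0.14372517,-0.55632629,0.25257571]);psi=14.48
for x,z in((-28,14),(-3,14),(120,14)):
    q=tcp(x,55,z);print(x,q)
q=tcp(-28,55,14); print(tool(q-P,psi))
print(tool(tcp(120,55,14)-q,-5))
# long blank ends in top picture, along axis
for y in(0,10,50,55,60,100): print(y,((proj('top',w(17,y,40))-[320,195]+.5)*5-.5).round())
E
```

```text
-28 [ 0.42287242 -0.05256415  0.06196691]
-3 [ 0.44753492 -0.05472184  0.06544623]
120 [ 0.56887439 -0.06533767  0.08256453]
[ 39.62418466 -41.79615766  19.06088039]
[14.65596742  0.         -2.05976189]
0 [[324. 441.]]
10 [[302. 439.]]
50 [[213. 431.]]
55 [[202. 430.]]
60 [[191. 429.]]
100 [[102. 421.]]
```

```bash
python3 -m handwheel '{"delta_pos":[[2.6,-2.7,0],[2.6,-2.8,0],[2.6,-2.8,0],[2.6,-2.8,0],[2.6,-2.8,0],[2.6,-2.8,0],[2.6,-2.8,0],[2.7,-2.8,0],[2.7,-2.8,0],[2.7,-2.8,0],[2.6,-2.8,0],[2.6,-2.8,0],[2.6,-2.8,0],[2.6,-2.8,0],[2.6,-2.8,0],[0,0,0],[0,0,0]],"twist":[0,0,0,0,0,0,0,0,0,0,0,0,0,0,0,0,0]}' 4
python3 - <<'E'
from go import *
from cell import r
s=r.sense();print(s["tcp_pos"],s["eef_rot"],s["width"],r.tip_extent,rack(s["tcp_pos"]))
print(tool(tcp(-28,55,14)-s["tcp_pos"],s["eef_rot"][2]))
E
```

```text
time_s: 1.52
tcp_pos: [0.4198, -0.0512, 0.2529]
eef_rot: [-180.0, 0.1, 14.8]
ft_force: [-0.7, 0.3, 0.1]
width: 0.0401
[ 0.41981283 -0.05117347  0.25286317] [-1.79991629e+02  6.43880088e-02  1.47510231e+01] 0.04012315481412814 0.022 [-12.40182446  56.11872365 226.79633239]
[ 0.26046549  0.21238712 19.08962596]
```

```bash
python3 -m handwheel '{"delta_pos":[[0,0,2.5],[0,0,3],[0,0,3],[0,0,3],[0,0,3],[0,0,2.5],[0,0,0]],"twist":[0.115,0.115,0.115,0,0,0,0]}'
python3 - <<'E'
from go import *
from cell import r,cams
import cv2
s=r.sense();print(s["tcp_pos"],s["eef_rot"],s["width"],rack(s["tcp_pos"]))
print(tool(tcp(-28,55,14)-s["tcp_pos"],s["eef_rot"][2]))
for n,(x,y) in(("top",(310,190)),("side",(280,150))):
    a=cams.camera(n)["image"][y:y+140,x:x+160,::-1]
    cv2.imwrite(f"pics/{n}1.png",cv2.resize(a,None,fx=4,fy=4,interpolation=cv2.INTER_CUBIC))
T=s["tcp_pos"]
for e in(.009,.022): print(proj('side',T+[0,0,-e]),(proj('side',T+[0,0,-e])-[280,150])*4)
E
```

```text
time_s: 2.1
tcp_pos: [0.4155, -0.0536, 0.0796]
eef_rot: [-180.0, 0.6, -5.4]
ft_force: [-0.6, 0.4, 0.2]
width: 0.0399
[ 0.41546612 -0.05355088  0.0796115 ] [-179.98758246    0.5942481    -5.40123882] 0.03994122591392149 [-40.59664057  53.37152341  55.80454718]
[ 0.72805366 -0.16795025  1.76445947]
[[394.64780876 253.52673798]] [[458.59123505 414.1069519 ]]
[[394.31265627 258.51555483]] [[457.2506251  434.06221931]]
```

View pics/side1.png

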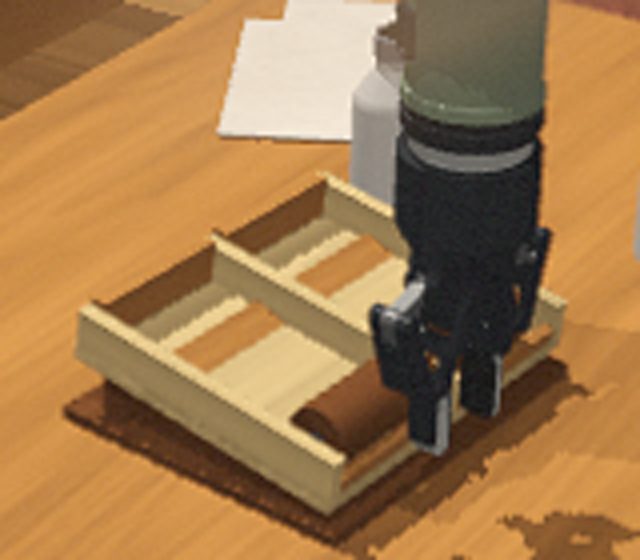

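View pics/top1.png

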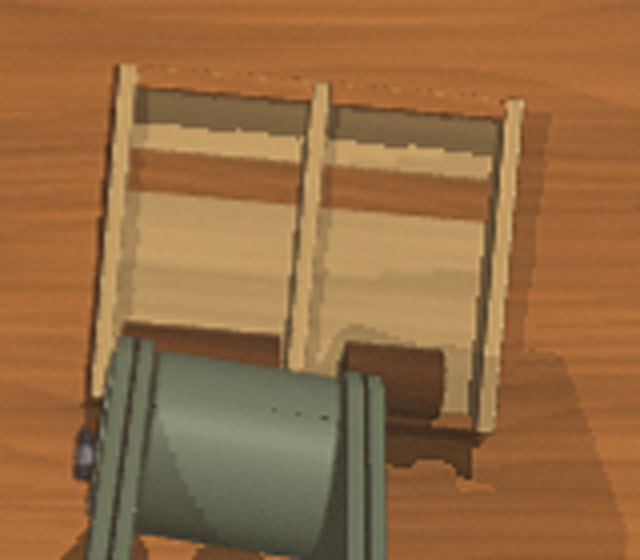

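Side view: the fingertips sit around crop (430,450) and (485,415). Their midpoint matches a 22 mm tip extent, and they are in front of the left lane. Next I'll lower them to the approach point.

```bash
python3 -m handwheel '{"delta_pos":[[0.2,-0.1,0.6],[0.3,-0.1,0.6],[0.2,0,0.5],[0,0,0],[0,0,0],[0,0,0]],"twist":[-0.007,0,0,0,0,0]}'
python3 - <<'E'
from go import *
from cell import r
s=r.sense();T=s["tcp_pos"];a=np.radians(s["eef_rot"][2]);print(s["eef_rot"],rack(T+np.array([np.cos(a)*.011,np.sin(a)*.011,-.022])))
print(tool(tcp(-3,55,14)-T,s["eef_rot"][2]),tool(tcp(110,55,14)-T,s["eef_rot"][2]),tool(tcp(124,55,14)-T,s["eef_rot"][2]))
E
```

```text
time_s: 2.7
tcp_pos: [0.4268, -0.0513, 0.0665]
eef_rot: [180.0, -0.0, -4.9]
ft_force: [-0.3, 0.3, 0.3]
width: 0.04
[ 1.79994348e+02 -1.89322087e-02 -4.87252054e+00] [-23.57711135  56.58566165  17.96052138]
[2.09245018 0.1607747  0.10581975] [13.28245166  0.18567178 -1.46683629] [14.66882352  0.18875637 -1.66167864]
```

```bash
python3 -m handwheel '{"delta_pos":[[0,0.15,0.4],[0,0,0],[0.3,0,-0.042],[0.3,0,-0.042],[0.3,0,-0.042],[0.3,0,-0.042],[0.3,0,-0.042],[0.3,0,-0.042],[0.3,0,-0.042],[0.3,0,-0.042],[0.3,0,-0.042],[0.3,0,-0.042],[0.3,0,-0.042],[0.3,0,-0.042],[0.3,0,-0.042],[0.3,0,-0.042],[0.3,0,-0.042],[0.3,0,-0.042],[0,0,0]],"twist":[0,0,0,0,0,0,0,0,0,0,0,0,0,0,0,0,0,0,0]}'
cat > chk.py <<'E'
import sys
from go import *
from cell import r,cams
import cv2
s=r.sense();T=s["tcp_pos"];a=np.radians(s["eef_rot"][2]);print(s["time_s"],s["ft_force"],s["eef_rot"],rack(T+np.array([np.cos(a)*.011,np.sin(a)*.011,-.022])))
print(tool(tcp(110,55,14)-T,s["eef_rot"][2]),tool(tcp(124,55,14)-T,s["eef_rot"][2]))
I=[cv2.resize(cams.camera(n)["image"][y:y+120,x:x+120,::-1],None,fx=3.3,fy=3.3,interpolation=cv2.INTER_CUBIC) for n,(x,y) in(("top",(325,195)),("side",(295,180)))]
cv2.imwrite(f"pics/{sys.argv[1]}.png",np.hstack(I))
E
python3 chk.py c2
```

```text
time_s: 4.28
tcp_pos: [0.4754, -0.0571, 0.0692]
eef_rot: [180.0, -0.1, -4.9]
ft_force: [0.6, 0.1, 0.7]
width: 0.04
4.2833 [0.57312694 0.05969296 0.66024452] [ 1.79991609e+02 -8.14977463e-02 -4.88346460e+00] [25.22571479 55.07798504 13.80779519]
[ 8.39222085  0.02263038 -1.19886344] [ 9.77859328  0.02545016 -1.39370579]
```

View pics/c2.png

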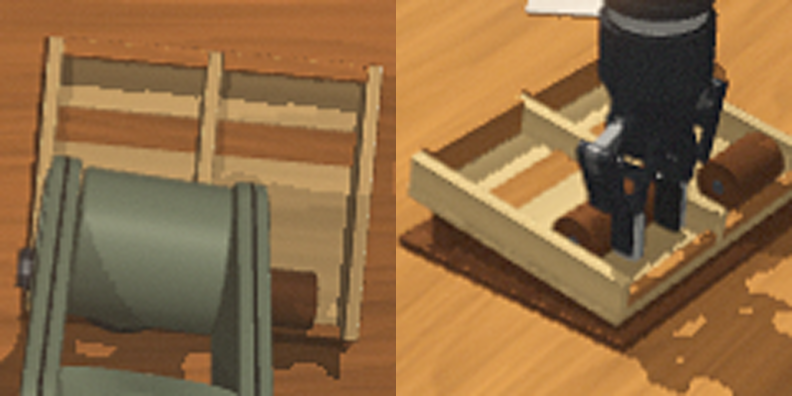

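The side view shows the blank being pushed up the lane ahead of both fingers, around crop (590,225), while the short one stays put. Carrying on.

```bash
python3 -m handwheel '{"delta_pos":[[0.3,0,-0.042],[0.3,0,-0.042],[0.3,0,-0.042],[0.3,0,-0.042],[0.3,0,-0.042],[0.3,0,-0.042],[0.3,0,-0.042],[0.3,0,-0.042],[0.3,0,-0.042],[0.3,0,-0.042],[0.3,0,-0.042],[0.3,0,-0.042],[0.3,0,-0.042],[0.3,0,-0.042],[0.3,0,-0.042],[0.3,0,-0.042],[0.3,0,-0.042],[0.3,0,-0.042],[0.3,0,-0.042],[0.3,0,-0.042]],"twist":[0,0,0,0,0,0,0,0,0,0,0,0,0,0,0,0,0,0,0,0]}'
python3 chk.py c3
```

```text
time_s: 6.05
tcp_pos: [0.5345, -0.0621, 0.0774]
eef_rot: [180.0, 0.0, -4.9]
ft_force: [0.3, -0.4, 0.2]
width: 0.0399
6.05 [ 0.27490603 -0.4187252   0.23448949] [ 1.79995475e+02  1.69381614e-03 -4.87995344e+00] [85.04851667 55.25067559 13.74186041]
[ 2.46721759  0.02793222 -0.37282027] [ 3.85358984  0.03083697 -0.56766261]
```

View pics/c3.png

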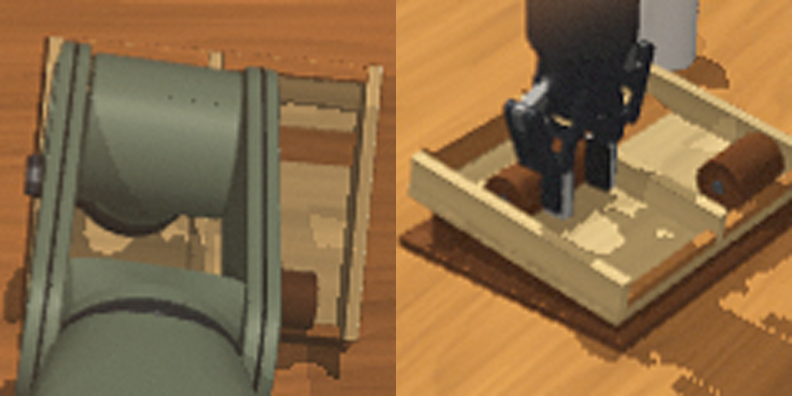

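```bash
python3 -m handwheel '{"delta_pos":[[0.2,0,-0.03],[0.2,0,-0.03],[0.2,0,-0.03],[0.2,0,-0.03],[0.2,0,-0.03],[0.2,0,-0.03],[0.2,0,-0.03],[0.2,0,-0.03],[0.2,0,-0.03],[0.2,0,-0.03],[0.2,0,-0.03],[0.2,0,-0.03],[0.2,0,-0.03],[0.2,0,-0.03],[0.2,0,-0.03],[0.2,0,-0.03],[0.2,0,-0.03],[0.2,0,-0.03],[0.2,0,-0.03],[0,0,0]],"twist":[0,0,0,0,0,0,0,0,0,0,0,0,0,0,0,0,0,0,0,0]}'
python3 chk.py c4
```

```text
time_s: 7.82
tcp_pos: [0.5726, -0.0654, 0.0832]
eef_rot: [180.0, -0.0, -4.9]
ft_force: [0.4, 0.4, 0.6]
width: 0.0398
7.8167 [0.39400886 0.37202265 0.63515046] [ 1.79993669e+02 -4.54959778e-02 -4.88152235e+00] [123.78607751  55.30540143  14.12919344]
[-1.36345109  0.02544622  0.20465873] [0.02292124 0.02831299 0.00981639]
```

View pics/c4.png

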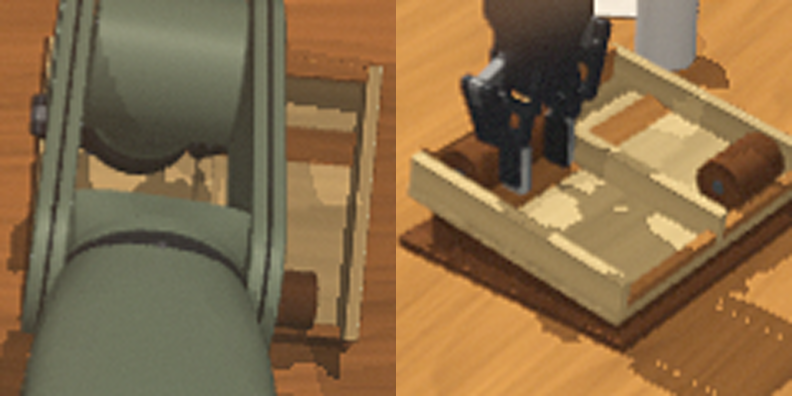

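It looks to be over the sill. I'll back off slowly a little, so that if the blank hasn't dropped in it only follows the fingers.

```bash
python3 -m handwheel '{"delta_pos":[[-0.3,0,0.04],[-0.3,0,0.04],[-0.4,0,0.05],[-0.4,0,0.05],[-0.4,0,0.05],[-0.4,0,0.05],[-0.3,0,0.04],[0,0,0]],"twist":[0,0,0,0,0,0,0,0]}'
python3 chk.py c5
```

```text
time_s: 8.58
tcp_pos: [0.5462, -0.0631, 0.0798]
eef_rot: [180.0, 0.1, -4.9]
ft_force: [-0.6, -0.4, -0.1]
width: 0.0397
8.5833 [-0.64369088 -0.35976116 -0.13729467] [ 1.79997637e+02  5.37445047e-02 -4.88260364e+00] [97.02511194 55.28752109 14.45972237]
[ 1.29120052  0.02914393 -0.1350507 ] [ 2.67757291  0.03198455 -0.32989304]
```

View pics/c5.png

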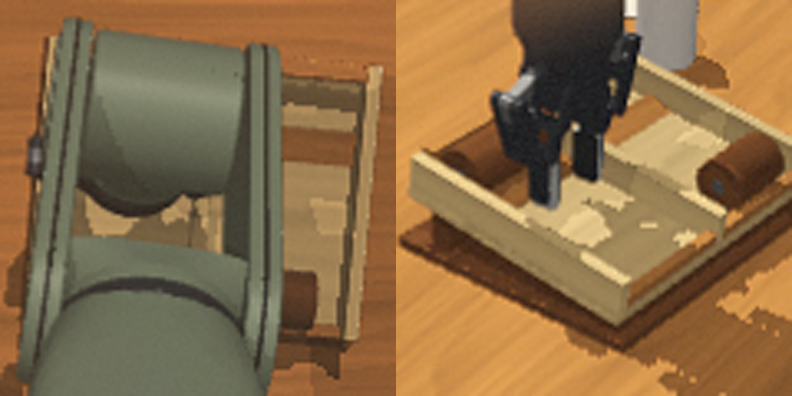

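The blank stayed at the top, at about crop (470,155), when the fingers drew back. I'll raise the tool clear, move back and look again.

```bash
python3 -m handwheel '{"delta_pos":[[0,0,-1.5],[0,0,-2.5],[0,0,-3],[-1,0,-3],[-2.5,0,-2.5],[-3,0,-2],[-3,0,0],[-3,0,0],[-3,0,0],[-3,0,0],[0,0,0],[0,0,0]],"twist":[0,0,0,0,0,0,0,0,0,0,0,0]}'
python3 chk.py c6
python3 - <<'E'
from go import *
from cell import cams
import cv2
for n in("top","side"): cv2.imwrite(f"pics/{n}f.png",cams.camera(n)["image"][:,:,::-1])
for n,o2 in(("top",(325,195)),("side",(295,180))):
  for y in(10,55,100): print(n,y,(proj(n,w(149,y,20))-o2)*3.3)
E
```

```text
time_s: 9.68
tcp_pos: [0.3621, -0.0474, 0.2254]
eef_rot: [180.0, -0.1, -4.9]
ft_force: [0.7, 0.9, 0.3]
width: 0.0402
9.6833 [0.72930838 0.87325497 0.25317295] [ 1.79986848e+02 -1.00539873e-01 -4.89221215e+00] [-65.64973513  54.9033993  184.30018669]
[19.76413805  0.02545192 14.41971187] [21.15051089  0.02806004 14.22486952]
top 10 [[196.35462109  95.57224298]]
top 55 [[131.41750429  89.7394852 ]]
top 100 [[66.52410249 83.91735299]]
side 10 [[145.18106399 124.43555995]]
side 55 [[104.88576621 148.38421292]]
side 100 [[ 62.87150764 173.36101713]]
```

View pics/c6.png

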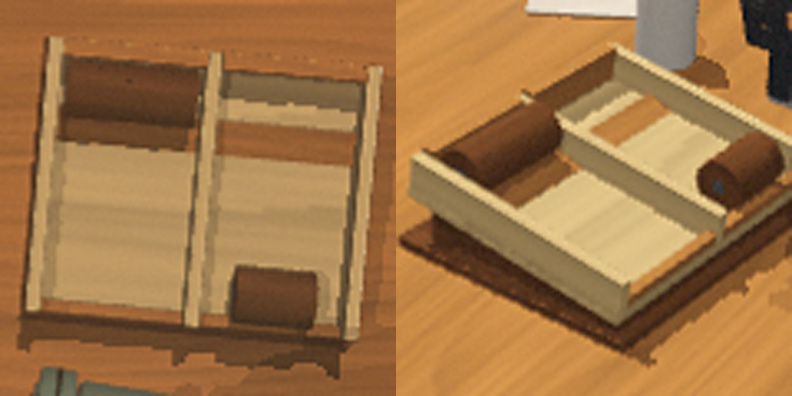

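View pics/topf.png

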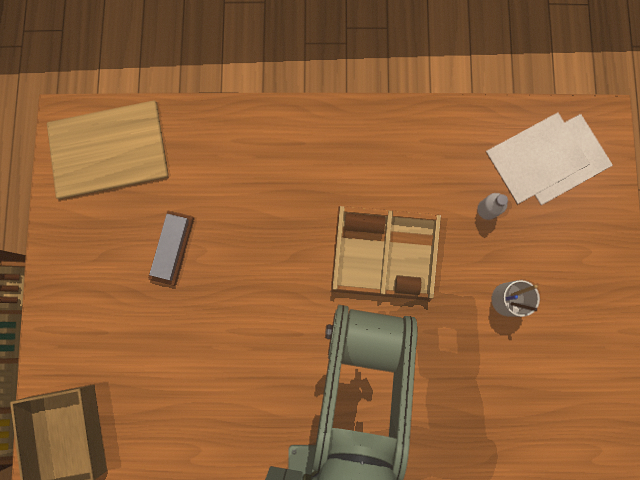

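The long blank is seated. Its centre is at about (131,92) in the top crop, against a predicted (131,90). The short blank, whetstone, bottle and pot haven't moved, and the arm is clear.

```bash
python3 -c "
from cell import r
r.job_done()"
```

```text
the job is handed in; nothing more can be done
```

The long blank is over the sill and resting against the stop at the top of the left lane, and the job is handed in. I pushed it slowly up the lane with two slightly spread fingertips. There was no gripping or lifting, and the force readings stayed at or below about 1 N.

- **Seating:** after I backed the fingers off, the blank stayed put. In the top picture it lies within a pixel of where a seated blank should appear, and it looks level across the lane in both pictures.
- **Other objects:** the short blank is still against its bottom lip. The whetstone, bottle and pen pot show no movement in the top picture.
- **Finish:** the arm was clear of everything at about 9.7 s.
- **Disagreement:** when I located the rack, the side camera alone differed from the top camera by about 2–3 mm. That is close to the stated calibration accuracy and did not affect the push. No check failed.

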